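# Swap the open drop-front bin on the gauge bench

## Robot

A 7-joint arm with a two-finger parallel gripper is mounted at the origin on the work surface. World frame = base frame: x ahead of the robot, y to its left, z up, the work surface at z = 0. Lengths are in mm, angles in rad, forces in N, time in s.
With the tool pointing down it reaches from about 400 to 900 mm from the base axis. Payload 5.5 kg.
Tool frame: the origin (TCP) lies at the very end of the fingers, on their centre line; the grasp point (between the pads) lies 19 mm behind it (r.pinch_z is the z of the grasp point in the tool frame, in mm); z points along the fingers, y is the line along which they close (so a half turn about z gives the same grasp; the last joint's range is limited). The gripper opens to 92 mm and grips with 3 to 60 N. Pads are 19 mm wide; open, the fingers measure 130 mm over their backs; the gripper's body (75 mm by 190 mm) begins 47 mm behind the grasp point.
Start: joints at [1.585, 0.501, -0.427, 1.55, 0.221, 1.138, -0.21], TCP at [160.091, -629.977, 226.729] pointing down, gripper open.
Joint ranges: [-2.88, 2.88], [-0.31, 2.03], [-1.54, 1.56], [0.2, 2.42], [-1.41, 4.55], [0.19, 2.02], [-2.57, 2.57]. Speed limits (rad/s): [2.57, 2.57, 3.14, 3.14, 3.14, 3.14, 3.14].

## Interface

Orientations are given as a unit quaternion [x, y, z, w].
In Python, from station import readout, viewer, r gives the robot as it stands. The module is installed in compiled form; this text tells all that it offers.
- The arm moves only by the tool servo_tool, never from a script. Its argument "increments" is a list of rows, each a list of 6 numbers: the shift along the tool's x, y, z in mm, then the turn, a rotation vector about the tool's x, y, z in rad. A call has exactly 8 rows; each row is the pose to reach, as a shift and turn from the pose commanded when the call began, along the tool's axes at that moment; what a row does not reach only later rows make up. A row lasts 1/12 s, in which the tool goes at most 41.7 mm and 7.16 degrees, less where a joint would pass 70% of its speed; a pose out of reach is approached as far as the arm can. A call with a gripper value outside its range is refused whole. "grip" is the finger opening in mm, from 0 to 91.8, set as the call begins (left out, the last holds). The fingers move at their own pace and stop on an object; "squeeze" is the grip in N (left out, the last holds). Time passes only in rows, so rows that repeat a pose let the fingers close, or fill a call up. It gives the time, the measured TCP pose, the force, the opening and the grip force at its end, in the units of the state.
- readout.get_obs(): the state, without advancing time (a new reading comes with each control period).
- viewer.camera(name): name is "side" or "top" or "wrist"; returns the picture (400x640x3 uint8, blue, green, red); there is no depth.
- viewer.camera_model(name): a dict with "mtx" (3x3 intrinsics, pixels), "camera_from_world" (4x4, takes a point from world to camera coordinates). Camera axes: x right, y down, z forward; pixel columns grow to the right and rows downward; lengths in mm; the calibration is good to about 2 mm. A picture is of the moment at which its call begins: read the wrist's pose just before it. camera_model takes no time and is no camera call; for the wrist camera it gives the pose at the moment of the call.
- r.finish_job(): hands the job in; it is judged then, once.
The state is a dict: "t": time; "joint_pos": joint angles; "joint_velocities": joint speeds; "tau": joint torques, N m; "eef_pos": TCP position; "ee_rot": TCP orientation; "ft_force": force on the tool from outside, world axes, zero at the start; "moment": the same for the moment, N m; "gripper_width": finger opening in mm; "gripper_force": force on a finger pad.
Only numpy, scipy, OpenCV 4.12 (cv2) and the standard library are available. Lean on these libraries where they do the work, as an engineer would, in place of code of your own. Each camera call takes 0.05 s, during which the arm holds its last target. There are 200 camera calls.

## Task

The V-blocks are all back in the blue drop-front bin, so first push its hanging door back up until it is fully shut. Then pull the yellow bin's door all the way down to its stop, so that the dial gauges and magnetic stands can be taken out, and leave the red bin's door shut.

Things in the scene. Friction and masses are not known exactly. Their poses are not given: they have to be found in the camera images.
- blue_handle (a point): Centre of the round steel handle bar (12 mm thick, 120 mm long) on the blue bin's door, which starts hanging 1.0 to 1.45 rad from upright. Frame turns with the door: y along bar and hinge, z from hinge to bar, x into the bin when shut. Hinge axis: level, 150 mm from here along -z, 40 mm above the table. Shut = z straight up, bar 190 mm high; opening tips it towards the robot.
- yellow_handle (a point): The same point and axes on the yellow bin's door, a like door that starts shut. Each door: 176 wide, 100 high, 11 mm thick, bottom-hinged; the bar stands on two end posts in line with the door, 45 mm beyond its free edge, so a finger fits between. It stops at 1.5 rad, nearly level, bar 51 mm above the table. No latch; the stiff hinge stays where left, 2 to 5 N at the bar moves it.
- red_handle (a point): The same point and axes on the red bin's door, a like door that starts shut. The bins are open-topped, fixed, 180 wide, 200 deep, walls 145 mm high, side by side in any order, fronts to the robot. V-blocks (blue) and cartons (red) stay below the walls; in the yellow, magnetic stands reach 220 mm above the table, 115 mm or more behind the door.

How it is judged:
By the outcome, as a careful person would: the job done as asked, in the order asked, and still so for the second after the job is handed in, with the robot touching nothing.
It also fails if it takes over 51 s, if anything falls off the work surface, if the arm or the gripper's body presses on something with over 40 N, if the wrist force passes 120 N, or if a joint passes its speed limit or range.

## Working session

There is one attempt and no reset: what is moved stays moved. The work goes in short steps, Python scripts to look and compute and a tool call to move; the robot and the scene stay as the last step left them, time stands still between calls to the robot, and variables do not carry over. Pictures are saved under pics/ and viewed, at most 10 in all, crops included, and the job is handed in when it is done.

Besides the shell and the picture viewer there is one more tool, called after "Emit:" as name([rows], argument=value, ...), one row to a line, values as JSON. servo_tool: Moves the arm, as the interface text tells. Its arguments: {"type":"object","properties":{"increments":{"type":"array","items":{"type":"array","items":{"type":"number"}}},"grip":{"type":"number"},"squeeze":{"type":"number"}},"required":["increments"]}

```bash
mkdir -p pics
python3 - <<'E'
from station import readout, viewer, r
import cv2,numpy as np
o=readout.get_obs();print(o['t'],o['eef_pos'],o['ee_rot'],r.pinch_z)
for n in("side","top"):
    im=viewer.camera(n);cv2.imwrite(f"pics/{n}0.png",im)
    m=viewer.camera_model(n);print(n,np.round(m['mtx'],1).tolist(),np.round(m['camera_from_world'],3).tolist())
E
```

```text
0.0 [ 159.82973963 -629.30793407  225.68928654] [ 9.92269635e-01  1.24096820e-01 -9.38632118e-05 -9.70156358e-04] -18.8
side [[415.0, 0.0, 320.2], [0.0, 415.0, 210.2], [0.0, 0.0, 1.0]] [[0.851, -0.524, 0.024, -529.431], [-0.299, -0.521, -0.799, 374.971], [0.432, 0.673, -0.601, 670.676], [0.0, 0.0, 0.0, 1.0]]
top [[381.6, 0.0, 318.4], [0.0, 381.6, 203.5], [0.0, 0.0, 1.0]] [[-0.004, -1.0, 0.013, -8.065], [-0.994, 0.003, -0.112, 628.801], [0.112, -0.013, -0.994, 876.754], [0.0, 0.0, 0.0, 1.0]]
```

View pics/side0.png

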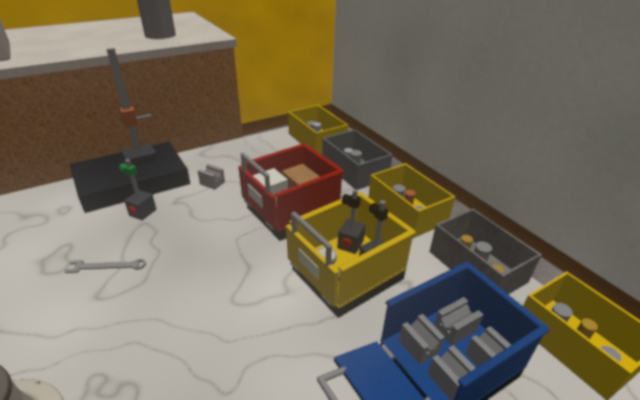

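View pics/top0.png

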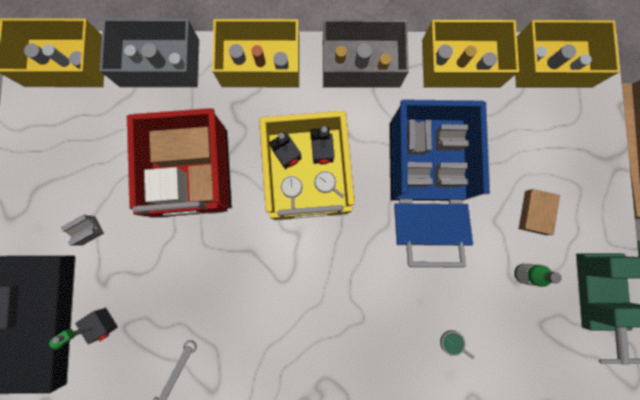

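The side view shows red (bar about 242,155–268,187), yellow (bar about 293,217–330,260) and blue (door down, bar corner about 322,380). In the top view the bars are near blue (410–465,265), yellow (278–345,210) and red (134–203,207). I'll zoom in for accurate pixels.

Run:
```python
import cv2,numpy as np
t=cv2.imread("pics/top0.png");s=cv2.imread("pics/side0.png")
z=lambda i,x,y:cv2.resize(i[y:y+75,x:x+100],None,fx=4,fy=4,interpolation=cv2.INTER_CUBIC)
a=np.vstack([np.hstack([z(t,385,195),z(t,260,190)]),np.hstack([z(s,290,325),z(s,270,195)])])
cv2.imwrite("pics/m.png",a)
```

```text
(no output)
```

View pics/m.png

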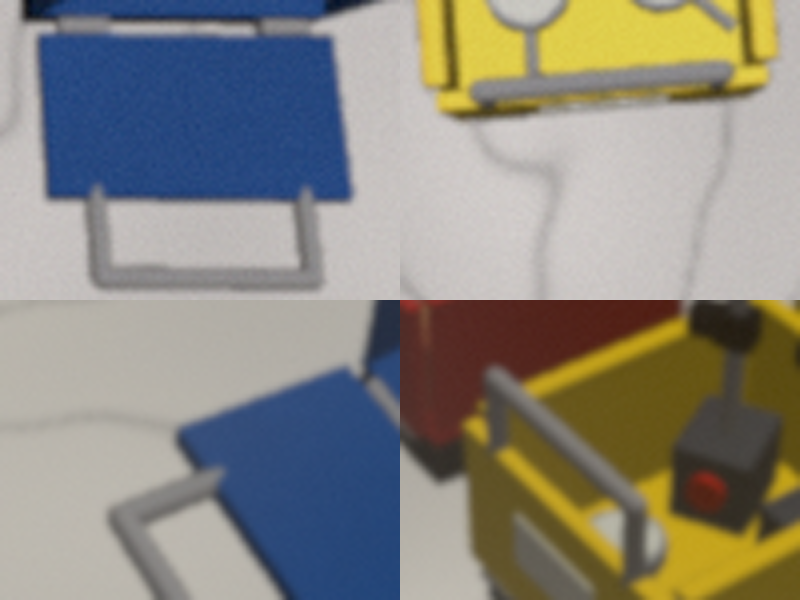

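The crops show the blue bar ends in the top view at about (408.5,264.3) and (465.3,264.7), and its left end in the side view at about (320,379). The yellow bar runs (278.3,212.2)–(343,207.8) in the top view and (293.5,213.5)–(329.5,246) in the side view.

```bash
cat > h.py <<'E'
from station import readout, viewer, r
import cv2,numpy as np
def ray(n,u,v):
    m=viewer.camera_model(n);T=m['camera_from_world'];R=T[:3,:3]
    d=R.T@np.linalg.inv(m['mtx'])@[u,v,1];return -R.T@T[:3,3],d/np.linalg.norm(d)
def onz(n,u,v,z):
    c,d=ray(n,u,v);return c+d*(z-c[2])/d[2]
def tri(a,b):
    (c,d),(e,f)=ray("top",*a),ray("side",*b)
    s=np.linalg.lstsq(np.c_[d,-f],e-c,rcond=None)[0];p,q=c+s[0]*d,e+s[1]*f
    return (p+q)/2,np.linalg.norm(p-q)
E
python3 - <<'E'
from h import *
np.set_printoptions(precision=1,suppress=True)
for n,a,b in(("bL",(409.3,264.3),(320.5,379)),("yL",(279,212.2),(293.5,213.5)),("yR",(342.5,207.8),(329.5,245.5))):print(n,*tri(a,b))
for n,u,v,z in(("bL",408.5,264.3,80),("bR",465.3,264.7,80),("bL",408.5,264.3,100),("bR",465.3,264.7,100),("yL",278.3,212.2,190),("yR",343,207.8,190),("rL",134,208,190),("rR",203,206,190),
 ("blue free edge",397,244,70),("blue free edge R",472,244,70),("hinge line",395,204,46),("hingeR",468,204.5,46),("bin front L",391,197,145),("bin front R",487,197,145),("bin backL",402,102,145),("back R",485,102,145)):print(n,z,onz("top",u,v,z))
E
```

```text
bL [ 487.  -214.4   74.7] 2.4697866924454637
yL [594.2  69.4 193. ] 0.6650485578846838
yR [602.3 -55.4 197.5] 0.9450945303382204
bL 80 [ 486.2 -210.7   80. ]
bR 80 [ 484.7 -338.5   80. ]
bL 100 [ 487.1 -205.7  100. ]
bR 100 [ 485.7 -330.6  100. ]
yL 190 [594.2  71.2 190. ]
yR 190 [602.6 -56.7 190. ]
rL 190 [603.3 354.9 190. ]
rR 190 [606.9 219.8 190. ]
blue free edge 70 [ 531.5 -188.3   70. ]
blue free edge R 70 [ 530.8 -360.    70. ]
hinge line 46 [ 625.9 -191.3   46. ]
hingeR 46 [ 624.2 -365.    46. ]
bin front L 145 [ 629.8 -161.9  145. ]
bin front R 145 [ 629.3 -365.7  145. ]
bin backL 145 [ 837.8 -191.2  145. ]
back R 145 [ 838.  -372.6  145. ]
```

Add to h.py:
```python
from scipy.spatial.transform import Rotation as Ro
def go(p,yaw):
    "increment (tool frame) to world TCP p, tool down with tool x at world yaw"
    o=readout.get_obs();R=Ro.from_quat(o['ee_rot'])
    G=Ro.from_euler('z',yaw)*Ro.from_euler('x',np.pi)
    print(np.round(o['t'],2),np.round(o['joint_pos'],2),np.round(o['eef_pos'],1),np.round(o['ft_force'],1),'|',np.round(R.inv().apply(np.array(p)-o['eef_pos']),1),np.round((R.inv()*G).as_rotvec(),3))
```

```text
(no output)
```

Emit:
servo_tool([
  [25,-16,0,0,0,-0.11],
  [50,-33,0,0,0,-0.22],
  [75,-49,0,0,0,-0.33],
  [100,-66,0,0,0,-0.44],
  [125,-82,0,0,0,-0.55],
  [150,-99,0,0,0,-0.66],
  [175,-115,0,0,0,-0.77],
  [200,-132,0,0,0,-0.88],
], grip=30, squeeze=15)

```text
t: 0.77
eef_pos: [321.9, -451.5, 226.4]
ee_rot: [0.844, 0.537, -0.0, -0.0]
ft_force: [0.3, 0.0, 0.4]
gripper_width: 42.9
gripper_force: 0.0
```

```bash
python3 -c "
from h import *
go((485.5,-274,170),1.582)"
```

```text
0.77 [ 1.46  0.38 -0.7   1.79  0.27  1.08  0.23] [ 321.9 -451.5  226.4] [0.3 0.  0.4] | [230.   73.2  56.4] [-0.    -0.    -0.448]
```

Emit:
servo_tool([
  [29,9,4,0,0,-0.056],
  [58,18,9,0,0,-0.112],
  [87,27,15,0,0,-0.168],
  [116,36,22,0,0,-0.224],
  [145,46,30,0,0,-0.28],
  [174,55,38,0,0,-0.336],
  [203,64,47,0,0,-0.392],
  [230,73,56,0,0,-0.448],
])

```text
t: 1.43
eef_pos: [486.5, -274.6, 170.2]
ee_rot: [0.704, 0.71, 0.0, -0.0]
ft_force: [0.1, -0.3, -0.8]
gripper_width: 29.9
gripper_force: 0.0
```

Run:
```python
from h import *
go((485.5,-274,59),1.582)
m=viewer.camera_model("wrist");im=viewer.camera("wrist")
T=m['camera_from_world']
for P in((485.5,-214,78),(485.5,-274,78),(485.5,-334,78)):
    q=m['mtx']@(T@[*P,1])[:3];print(q[:2]/q[2])
cv2.imwrite("pics/w1.png",im)
```

```text
1.43 [ 1.1   0.49 -0.81  1.83  0.42  1.    0.12] [ 486.5 -274.6  170.2] [ 0.1 -0.3 -0.8] | [  0.6  -1.  111.2] [-0.    -0.    -0.002]
[320.22169503 135.37849457]
[319.60916753 203.86822526]
[319.07667202 263.40918397]
```

View pics/w1.png

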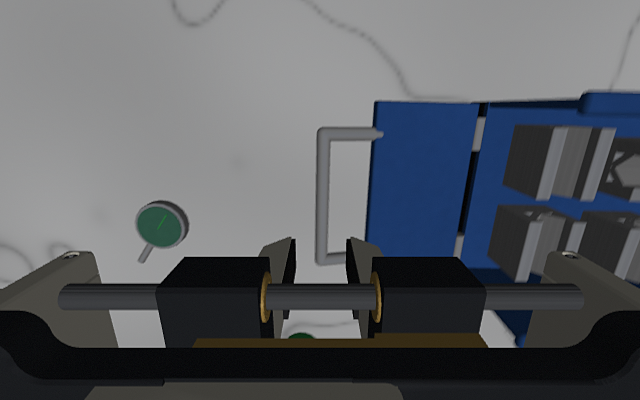

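The bar is vertical in the wrist picture at column ~323 (rows 130–262), against a predicted 320. It therefore lies ~2 mm further out in x, centred between the fingers. Next I'll descend and grip.

Emit:
servo_tool([
  [0,0.5,20,0,0,0],
  [0,1,40,0,0,0],
  [0,1.5,60,0,0,0],
  [0,1.5,75,0,0,0],
  [0,1.5,90,0,0,0],
  [0,1.5,102,0,0,0],
  [0,1.5,112,0,0,0],
  [0,1.5,112,0,0,0],
])

```text
t: 2.15
eef_pos: [485.8, -275.6, 56.7]
ee_rot: [0.705, 0.709, -0.0, -0.002]
ft_force: [-0.2, 0.3, 0.1]
gripper_width: 29.8
gripper_force: 0.0
```

Emit:
servo_tool([
  [0,0,0,0,0,0],
  [0,0,0,0,0,0],
  [0,0,0,0,0,0],
  [0,0,0,0,0,0],
  [0,0,0,0,0,0],
  [0,0,0,0,0,0],
  [0,0,0,0,0,0],
  [0,0,0,0,0,0],
], grip=4, squeeze=15)

```text
t: 2.82
eef_pos: [486.9, -276.4, 58.8]
ee_rot: [0.705, 0.709, -0.0, -0.0]
ft_force: [-1.9, -0.7, 1.2]
gripper_width: 11.3
gripper_force: 15.0
```

```bash
python3 -c "
from h import *
go((488,-274,58),1.582)"
```

```text
2.82 [ 1.01  0.65 -0.7   1.89  0.57  0.81  0.01] [ 486.9 -276.4   58.8] [-1.9 -0.7  1.2] | [2.4 1.2 0.8] [-0.001  0.    -0.006]
```

Emit:
servo_tool([
  [0,2.3,-8,0,0,0],
  [0,5,-15.7,0,0,0],
  [0,8.2,-23.3,0,0,0],
  [0,11.7,-30.8,0,0,0],
  [0,15.7,-38,0,0,0],
  [0,20.1,-45,0,0,0],
  [0,24.8,-51.8,0,0,0],
  [0,29.9,-58.3,0,0,0],
])

```text
t: 3.48
eef_pos: [511.8, -276.7, 116.8]
ee_rot: [0.706, 0.709, -0.004, -0.004]
ft_force: [-15.9, -2.3, 5.4]
gripper_width: 11.6
gripper_force: 15.0
```

Run:
```python
from h import *
go((630,-274,171),1.582)
cv2.imwrite("pics/s2.png",viewer.camera("side"))
```

```text
3.48 [ 1.01  0.6  -0.75  1.8   0.5   0.95  0.04] [ 511.8 -276.7  116.8] [-15.9  -2.3   5.4] | [  2.2 117.6 -55.5] [-0.011  0.    -0.007]
```

View pics/s2.png

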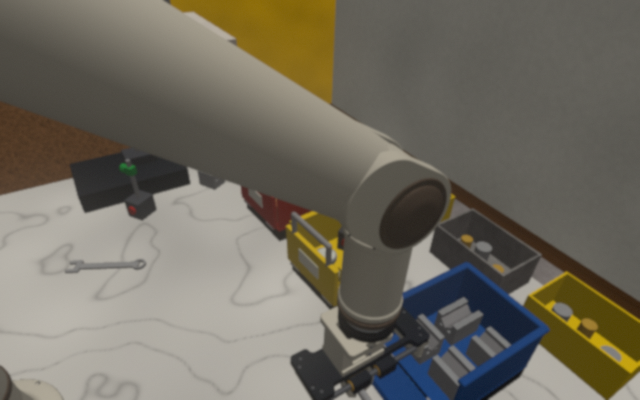

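The arm hides most of the door, but the grip holds. The force points radially outward, so the hinge is a little nearer than I assumed, at x≈627.5. I'll continue on the corrected arc.

Emit:
servo_tool([
  [0,1,-5.8,0,0,0],
  [0,6.1,-11.7,0,0,0],
  [0,12.2,-17.3,0,0,0],
  [0,18.5,-22.5,0,0,0],
  [0,25.2,-27.4,0,0,0],
  [0,32.1,-32,0,0,0],
  [0,39.2,-36,0,0,0],
  [0,46.6,-39.7,0,0,0],
])

```text
t: 4.2
eef_pos: [560.9, -277.3, 159.8]
ee_rot: [0.706, 0.709, -0.004, -0.001]
ft_force: [-16.0, -1.6, 20.4]
gripper_width: 11.4
gripper_force: 15.0
```

Run:
```python
from h import *
go((627.5,-274,171),1.582)
```

```text
4.2 [ 0.96  0.62 -0.76  1.66  0.48  1.06  0.05] [ 560.9 -277.3  159.8] [-16.   -1.6  20.4] | [  3.   66.5 -11.7] [-0.007  0.003 -0.007]
```

Emit:
servo_tool([
  [0,4,-6.5,0,0,0],
  [0,12,-11,0,0,0],
  [0,21,-14.5,0,0,0],
  [0,30,-17.5,0,0,0],
  [0,39,-19.5,0,0,0],
  [0,48,-21,0,0,0],
  [0,56,-22,0,0,0],
  [0,62,-22.3,0,0,0],
])

```text
t: 4.87
eef_pos: [627.1, -277.1, 180.7]
ee_rot: [0.705, 0.709, -0.0, 0.001]
ft_force: [-3.1, -5.2, 1.4]
gripper_width: 11.5
gripper_force: 15.0
```

Run:
```python
from h import *
go((634,-274,171),1.582)
```

```text
4.87 [ 0.86  0.69 -0.75  1.49  0.49  1.16  0.03] [ 627.1 -277.1  180.7] [-3.1 -5.2  1.4] | [3.1 6.9 9.7] [ 0.001  0.003 -0.007]
```

Emit:
servo_tool([
  [1,2,0,0,0,0],
  [2,4,0,0,0,0],
  [2,6,0,0,0,0],
  [2,8,0,0,0,0],
  [2,9,0,0,0,0],
  [2,10,0,0,0,0],
  [2,11,0,0,0,0],
  [2,12,0,0,0,0],
])

```text
t: 5.53
eef_pos: [633.6, -276.9, 180.7]
ee_rot: [0.706, 0.708, -0.005, -0.002]
ft_force: [-20.6, -5.6, 14.4]
gripper_width: 11.4
gripper_force: 15.0
```

Run:
```python
from h import *
go((634,-274,171),1.582)
```

```text
5.53 [ 0.84  0.7  -0.74  1.46  0.5   1.18  0.03] [ 633.6 -276.9  180.7] [-20.6  -5.6  14.4] | [2.9 0.5 9.7] [-0.009  0.004 -0.009]
```

The door is on its stop: x has levelled off at 633.6 with 20 N. I'll open and rise.

Emit:
servo_tool([
  [0,-3,0,0,0,0],
  [0,-3,0,0,0,0],
  [0,-3,0,0,0,0],
  [0,-3,0,0,0,0],
  [0,-3,-20,0,0,0],
  [0,-3,-40,0,0,0],
  [0,-3,-60,0,0,0],
  [0,-3,-80,0,0,0],
], grip=30)

```text
t: 6.2
eef_pos: [635.7, -271.9, 260.0]
ee_rot: [0.704, 0.71, 0.001, -0.0]
ft_force: [0.3, -0.4, -0.4]
gripper_width: 30.0
gripper_force: 0.0
```

Run:
```python
from h import *
go((598.5,7,275),1.5708+.066)
t=viewer.camera("top")
cv2.imwrite("pics/t3.png",t)
m=viewer.camera_model("wrist");w=viewer.camera("wrist")
for P in((634,-217,190),(634,-277,190),(634,-337,190)):
    q=m['mtx']@(m['camera_from_world']@[*P,1])[:3];print(q[:2]/q[2])
cv2.imwrite("pics/w3.png",w);cv2.imwrite("pics/c3.png",np.vstack([w,t])[:, :][::1])
cv2.imwrite("pics/c3.png",cv2.resize(np.vstack([w,t]),(480,600),interpolation=cv2.INTER_AREA))
```

```text
6.2 [ 0.86  0.63 -0.78  1.39  0.45  1.3   0.06] [ 635.7 -271.9  260. ] [ 0.3 -0.4 -0.4] | [279.2 -35.1 -14.6] [ 0.001 -0.001 -0.058]
[315.58237036 144.24252896]
[315.40102502 216.13013749]
[315.2447717  278.07094703]
```

View pics/c3.png

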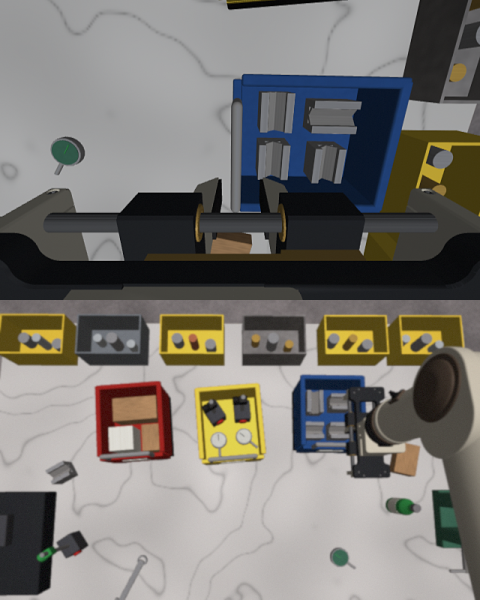

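The blue bar is upright along the bin front (wrist column ~315, as predicted for x=634). Next is the yellow bin.

Emit:
servo_tool([
  [35,-5,-4,0,0,-0.008],
  [70,-10,-8,0,0,-0.016],
  [105,-15,-12,0,0,-0.024],
  [140,-20,-15,0,0,-0.032],
  [175,-24,-15,0,0,-0.04],
  [210,-28,-15,0,0,-0.048],
  [245,-32,-15,0,0,-0.054],
  [279,-35,-15,0,0,-0.058],
])

```text
t: 6.97
eef_pos: [597.5, 8.2, 273.5]
ee_rot: [0.684, 0.73, 0.0, -0.0]
ft_force: [0.5, 0.1, 0.4]
gripper_width: 30.5
gripper_force: 0.0
```

Run:
```python
from h import *
go((598.5,7,171),1.5708+.066)
m=viewer.camera_model("wrist");w=viewer.camera("wrist")
for P in((594.5,67,190),(598.5,7,190),(602.5,-53,190)):
    q=m['mtx']@(m['camera_from_world']@[*P,1])[:3];print(q[:2]/q[2])
cv2.imwrite("pics/w4.png",w)
```

```text
6.97 [ 0.6   0.47 -0.89  1.62  0.38  1.23 -0.3 ] [597.5   8.2 273.5] [0.5 0.1 0.4] | [ -1.4   0.9 102.5] [-0.    -0.001 -0.   ]
[321.8211577  138.65877085]
[321.76701659 209.11592077]
[321.72014776 270.10920115]
```

View pics/w4.png

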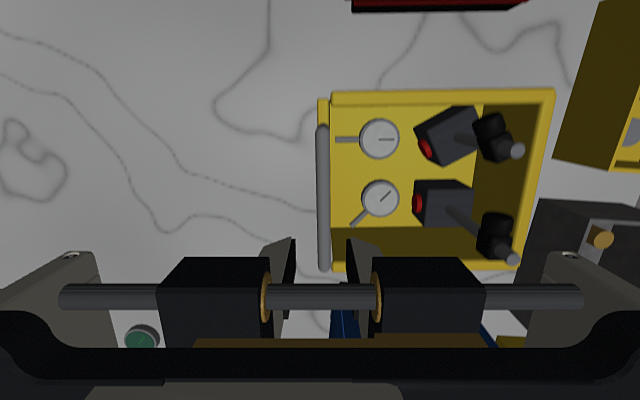

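The yellow bar runs (321.5,127)–(324.5,268), so it is ~1.5 mm further in x and yawed slightly more (~0.08). I'll descend and grip.

Emit:
servo_tool([
  [0,1,15,0,0,-0.005],
  [0,2,30,0,0,-0.01],
  [0,2.2,45,0,0,-0.015],
  [0,2.2,60,0,0,-0.015],
  [0,2.2,75,0,0,-0.015],
  [0,2.2,90,0,0,-0.015],
  [0,2.2,101,0,0,-0.015],
  [0,2.2,101,0,0,-0.015],
])

```text
t: 7.68
eef_pos: [598.6, 5.8, 170.1]
ee_rot: [0.678, 0.735, -0.001, -0.002]
ft_force: [0.2, -0.4, 0.3]
gripper_width: 30.1
gripper_force: 0.0
```

Emit:
servo_tool([
  [0,0,0,0,0,0],
  [0,0,0,0,0,0],
  [0,0,0,0,0,0],
  [0,0,0,0,0,0],
  [0,0,0,0,0,0],
  [0,0,0,0,0,0],
  [0,0,0,0,0,0],
  [0,0,0,0,0,0],
], grip=4)

```text
t: 8.35
eef_pos: [600.8, 5.9, 174.0]
ee_rot: [0.679, 0.735, 0.0, 0.001]
ft_force: [-0.9, -0.1, 6.5]
gripper_width: 11.4
gripper_force: 15.0
```

Run:
```python
from h import *
go((600,7,172),1.5708+.08)
# waypoints in tool frame relative to start, pure arc
th=np.linspace(0,1.5,26)[1:]
print(np.round(np.c_[th,-150*np.sin(th),150*(1-np.cos(th))],1).tolist())
```

```text
8.35 [ 0.55  0.57 -0.83  1.72  0.48  1.06 -0.36] [600.8   5.9 174. ] [-0.9 -0.1  6.5] | [ 1.2 -0.7  2. ] [ 0.001  0.    -0.001]
[[0.1, -9.0, 0.3], [0.1, -18.0, 1.1], [0.2, -26.9, 2.4], [0.2, -35.7, 4.3], [0.3, -44.3, 6.7], [0.4, -52.8, 9.6], [0.4, -61.2, 13.0], [0.5, -69.3, 17.0], [0.5, -77.1, 21.3], [0.6, -84.7, 26.2], [0.7, -92.0, 31.5], [0.7, -98.9, 37.2], [0.8, -105.5, 43.4], [0.8, -111.7, 49.9], [0.9, -117.5, 56.8], [1.0, -122.9, 64.0], [1.0, -127.8, 71.5], [1.1, -132.3, 79.3], [1.1, -136.3, 87.4], [1.2, -139.8, 95.6], [1.3, -142.8, 104.1], [1.3, -145.3, 112.8], [1.4, -147.3, 121.6], [1.4, -148.7, 130.4], [1.5, -149.6, 139.4]]
```

Emit:
servo_tool([
  [0,-9,0.3,0,0,0],
  [0,-18,1.1,0,0,0],
  [0,-26.9,2.4,0,0,0],
  [0,-35.7,4.3,0,0,0],
  [0,-44.3,6.7,0,0,0],
  [0,-52.8,9.6,0,0,0],
  [0,-61.2,13,0,0,0],
  [0,-69.3,17,0,0,0],
])

```text
t: 9.02
eef_pos: [530.2, 0.3, 155.7]
ee_rot: [0.679, 0.735, -0.0, -0.0]
ft_force: [2.2, 2.1, 1.5]
gripper_width: 11.3
gripper_force: 15.0
```

Emit:
servo_tool([
  [0,-7.8,4.3,0,0,0],
  [0,-15.4,9.2,0,0,0],
  [0,-22.7,14.5,0,0,0],
  [0,-29.6,20.2,0,0,0],
  [0,-36.2,26.4,0,0,0],
  [0,-42.4,32.9,0,0,0],
  [0,-48.2,39.8,0,0,0],
  [0,-53.6,47,0,0,0],
])

```text
t: 9.68
eef_pos: [477.4, -4.0, 108.4]
ee_rot: [0.679, 0.734, 0.0, 0.0]
ft_force: [4.4, 1.8, -0.8]
gripper_width: 10.9
gripper_force: 15.0
```

Run:
```python
from h import *
go((600-150*np.cos(.08),7-150*np.sin(.08),33),1.5708+.08)
```

```text
9.68 [ 0.66  0.47 -0.85  2.06  0.48  0.82 -0.4 ] [477.4  -4.  108.4] [ 4.4  1.8 -0.8] | [  1.2 -27.   75.4] [ 0.    -0.    -0.001]
```

Emit:
servo_tool([
  [0,-4.9,7.5,0,0,0],
  [0,-9.4,15.3,0,0,0],
  [0,-13.4,23.4,0,0,0],
  [0,-16.9,31.6,0,0,0],
  [0,-19.9,40.1,0,0,0],
  [0,-22.4,48.8,0,0,0],
  [0,-24.4,57.6,0,0,0],
  [0,-25.8,66.4,0,0,0],
])

```text
t: 10.35
eef_pos: [454.0, -5.9, 42.5]
ee_rot: [0.679, 0.735, 0.002, 0.001]
ft_force: [8.3, 2.4, 1.5]
gripper_width: 11.2
gripper_force: 15.0
```

Emit:
servo_tool([
  [0,-0.5,4,0,0,0],
  [0,-0.8,8,0,0,0],
  [0,-1,10,0,0,0],
  [0,-1,12,0,0,0],
  [0,-1,13,0,0,0],
  [0,-1,14,0,0,0],
  [0,-1,14,0,0,0],
  [0,-1,14,0,0,0],
])

```text
t: 11.02
eef_pos: [454.0, -6.0, 30.1]
ee_rot: [0.678, 0.735, 0.001, 0.002]
ft_force: [3.3, 0.6, 16.9]
gripper_width: 11.6
gripper_force: 15.0
```

Run:
```python
from h import *
go((600-150*np.cos(.08),7-150*np.sin(.08),33),1.5708+.08)
```

```text
11.02 [ 0.56  0.56 -0.72  2.16  0.63  0.64 -0.53] [454.   -6.   30.1] [ 3.3  0.6 16.9] | [ 1.3 -3.4 -2.9] [ 0.005  0.001 -0.001]
```

Emit:
servo_tool([
  [0,0,0,0,0,0],
  [0,0,0,0,0,0],
  [0,0,0,0,0,0],
  [0,0,0,0,0,0],
  [0,0,-10,0,0,0],
  [0,0,-25,0,0,0],
  [0,0,-42,0,0,0],
  [0,0,-60,0,0,0],
], grip=30)

```text
t: 11.68
eef_pos: [449.7, -6.0, 89.1]
ee_rot: [0.678, 0.735, -0.001, -0.001]
ft_force: [-0.1, -0.3, 1.0]
gripper_width: 30.0
gripper_force: 0.0
```

Emit:
servo_tool([
  [0,0,0,0,0,0],
  [0,0,0,0,0,0],
  [0,0,0,0,0,0],
  [0,0,0,0,0,0],
  [0,0,6,0,0,0],
  [0,0,12,0,0,0],
  [0,0,18,0,0,0],
  [0,0,22,0,0,0],
], grip=0)

```text
t: 12.35
eef_pos: [450.3, -6.0, 65.3]
ee_rot: [0.679, 0.735, -0.0, -0.001]
ft_force: [1.0, 0.9, 0.7]
gripper_width: 0.3
gripper_force: 0.0
```

Run:
```python
from h import *
go((454,-6,57),1.5708+.08)
```

```text
12.35 [ 0.62  0.5  -0.79  2.15  0.55  0.71 -0.46] [450.3  -6.   65.3] [1.  0.9 0.7] | [-0.3  3.7  8.3] [-0.002 -0.001 -0.001]
```

Emit:
servo_tool([
  [0,3.5,0,0,0,0],
  [0,3.5,2,0,0,0],
  [0,3.5,4,0,0,0],
  [0,3.5,6,0,0,0],
  [0,3.5,8,0,0,0],
  [0,3.5,10,0,0,0],
  [0,3.5,11,0,0,0],
  [0,3.5,12,0,0,0],
])

```text
t: 13.02
eef_pos: [454.7, -5.9, 56.0]
ee_rot: [0.679, 0.735, -0.001, 0.001]
ft_force: [-10.2, -0.1, 34.7]
gripper_width: 0.7
gripper_force: 17.1
```

The bar top is at 56–57 mm under 35 N, so the door is at its stop. I'll retract clear.

Emit:
servo_tool([
  [0,0,-8,0,0,0],
  [0,0,-20,0,0,0],
  [0,0,-40,0,0,0],
  [0,0,-60,0,0,0],
  [0,0,-80,0,0,0],
  [0,0,-110,0,0,0],
  [0,0,-140,0,0,0],
  [0,0,-170,0,0,0],
])

```text
t: 13.68
eef_pos: [454.0, -5.6, 225.7]
ee_rot: [0.678, 0.735, -0.0, -0.0]
ft_force: [0.6, -1.2, -0.3]
gripper_width: 0.4
gripper_force: 0.0
```

Emit:
servo_tool([
  [-30,0,0,0,0,0],
  [-60,0,0,0,0,0],
  [-95,0,0,0,0,0],
  [-130,0,0,0,0,0],
  [-165,0,0,0,0,0],
  [-195,0,0,0,0,0],
  [-220,0,0,0,0,0],
  [-220,0,0,0,0,0],
])

```text
t: 14.35
eef_pos: [471.1, -232.0, 224.1]
ee_rot: [0.682, 0.732, -0.001, 0.001]
ft_force: [0.9, 0.2, -0.2]
gripper_width: 0.7
gripper_force: 0.0
```

Run:
```python
from h import *
go((450,-6,225),1.65)
t=viewer.camera("top");s=viewer.camera("side")
cv2.imwrite("pics/e.png",cv2.resize(np.vstack([t,s]),(480,600),interpolation=cv2.INTER_AREA))
```

```text
14.35 [ 1.12  0.37 -0.87  1.86  0.32  1.07  0.19] [ 471.1 -232.   224.1] [ 0.9  0.2 -0.2] | [226.9  -5.1  -1.3] [-0.     0.002 -0.009]
```

View pics/e.png

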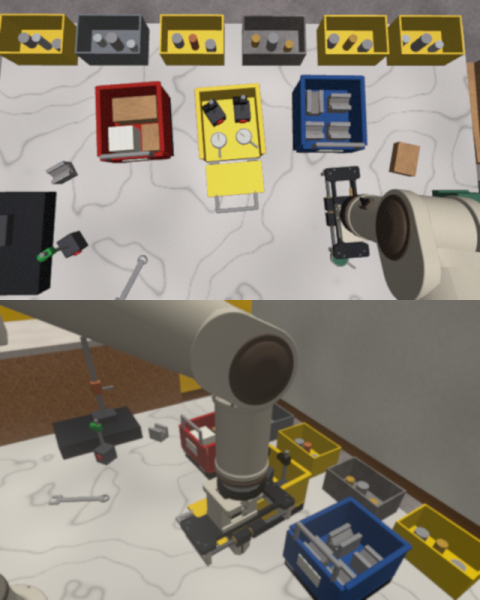

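The blue and red doors are shut, the yellow door is fully down (bar about (237,208) in the top view), and the robot is clear.

```bash
python3 -c "
from station import r
print(r.finish_job())"
```

```text
the job is handed in; nothing more can be done
None
```

The job is handed in at about 14.5 s of the 51 s allowed: the blue door was pushed shut first, the yellow door was then pulled down to its stop, and the red door was left shut and untouched.

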